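# Work the shutter on the optics bench

## Robot

A 6-joint arm with a two-finger parallel gripper is mounted at the origin on the work surface. World frame = base frame: x ahead of the robot, y to its left, z up, the work surface at z = 0. Lengths are in mm, angles in rad, forces in N, time in s.
With the tool pointing down it reaches from about 275 to 725 mm from the base axis. Payload 15.9 kg.
Tool frame: the origin (TCP) lies between the finger pads; the fingertips stand 11 mm ahead of it and the grasp point (between the pads) lies 8 mm behind it; z points along the fingers, y is the direction in which the jaws open and shut (so a half turn about z gives the same grasp; the last joint's range is limited). The gripper opens to 85 mm and grips with 20 to 120 N. Pads are 22 mm wide; open, the fingers measure 114 mm over their backs; the gripper's body (76 mm by 85 mm) begins 54 mm behind the grasp point. The pads swing forward as they close: fully open they stand 13 mm farther back than shut.
Start: joints at [1.296, 0.213, -0.034, 1.323, 0, 1.571], TCP at [135.671, 481.226, 212.906] pointing down, gripper open.
Joint ranges: [-2.98, 2.98], [-0.74, 1.72], [-1.14, 1.35], [-2.1, 2.04], [-1.57, 1.44], [-3.14, 3.14]. Speed limits (rad/s): [1.89, 1.89, 2.39, 2.57, 3.14, 3.14].

## Interface

Orientations are given as a rotation vector (axis times angle).
In Python, from bench import robot, vision gives the robot as it stands.
- The arm moves only by the tool move_arm, never from a script. Its argument "motion" is a list of rows, each a list of 6 numbers: the shift along the tool's x, y, z normalised to -1 to 1, where 1 is 40 mm, then the turn, a rotation vector about the tool's x, y, z normalised to -1 to 1, where 1 is 0.5 rad. A call has 1 to 20 rows; each row shifts and turns the pose as measured when the row begins, along the tool's axes as they then stand; what a row does not reach is not made up. A row lasts 1/8 s, in which the tool goes at most 62.5 mm and 10.7 degrees, less where a joint would pass 70% of its speed; a pose out of reach is approached as far as the arm can. A call with a number of a shift or a turn outside -1 to 1 is refused whole. A call with a gripper value outside its range is refused whole. "grip" is the opening, from 0 (shut) to 1 (fully open), set as the call begins (left out, the last holds). The fingers move at their own pace and stop on an object; the grip force is fixed at half the most. Time passes only in rows, so rows that do not move let the fingers close. It gives the time, the measured TCP pose, the force and the opening at its end, in the units of the state.
- robot.get_obs(): the state, without advancing time (a new reading comes with each control period).
- vision.capture(name): name is "side" or "top"; returns a dict with "color" (384x512x3 uint8, red, green, blue), "fovy" (degrees; the focal length in pixels is half the picture's height over the tangent of half this angle, whatever the lens; pixels are square), "cx", "cy" (the principal point, pixels), "cam_to_world" (4x4, takes a point from camera to world coordinates). Camera axes: x right, y up, looking along -z (the intrinsics and any distortion apply to the point x, -y, -z); pixel columns grow to the right and rows downward; lengths in mm; the calibration is good to about 2 mm. A picture is of the moment at which its call begins. There is no depth.
- robot.job_done(): hands the job in, once; it reports no verdict.
The state is a dict: "time": time; "joint_positions": joint angles; "joint_vel": joint speeds; "effort": joint torques, N m; "tcp_pos": TCP position; "orientation": TCP orientation; "ft_force": force on the tool from outside, world axes, zero at the start; "torque": the same for the moment, N m; "grip_width": finger opening in mm.
Only numpy, scipy, OpenCV 4.12 (cv2) and the standard library are available. Lean on these libraries where they do the work, as an engineer would, in place of code of your own. Each camera call takes 0.05 s, during which the arm holds its last target.

## Task

Try the round shutter on the bench: swing its knobbed lever counterclockwise, as seen from above, all the way to its stop, hold it open there for a moment, then let go so that it springs back home. Do not work the lever of the square counter, and leave the magnifier where it lies.

Things in the scene. Friction and masses are not known exactly. Their poses are not given: they have to be found in the camera images.
- shutter_lever (a joint): Lever on the ROUND shutter housing (fixed, dark iron, 110 mm wide, foot 124, brass top at 64 mm, stop pins to 74 mm). Rad: 0 = home, 1.0 = hard stop; grows counterclockwise from above about the housing's upright centre axis. Its spring resists at the knob with 1.3 N at home, 3.8 N at the stop, plus 0.8 N at 0.1 m/s; let go, it returns by itself in about 1 s.
- shutter_knob (a point): Centre of the upright black knurled knob on the end of the shutter lever: cylinder 22 mm wide, 40 tall, from 72 to 112 mm above the bench (this point at 92). x points outwards along the lever, z up; the pivot axis lies 100 mm back along -x. Moves with the lever, a flat bar 14 mm wide (24 under the knob), top at 72 mm. The knob is on the robot's side, 45 mm outside the housing wall.
- tally_lever (a joint): Lever on the SQUARE counter (fixed, dark iron, 105 mm square, foot 122, white drums in its brass top). Rad: 0 = home, 1.0 = stop. Lever, knob, spring and heights are the same as the shutter's. One housing stands to the left and one to the right, either way round. It must stay home.
- magnifier: Domed magnifier: a glass dome in a brown horn ring, 64 mm in diameter, 32 mm tall, 120 to 200 g, lying loose on the bench between the two housings. Origin at the centre of its underside, z up. Must not be shifted.
Not all that is in view belongs to the job. Leave any green look-alike of the part that bears shutter_lever alone. Leave any orange look-alike of the part that bears tally_lever alone.

How it is judged (in metres and radians):
On the way:
1. the shutter lever is held at its stop (within 10 degrees) for 0.3 s (value of joint shutter_lever above 0.82 rad), for 0.3 s.
At the end, for the whole second after the job is handed in: After having been held at its stop, the shutter lever is back home by its spring (within 0.1 rad) and at rest; the counter's lever is home (within 0.1 rad) and the magnifier lies within 20 mm of where it was (value of joint each of shutter_lever, tally_lever below 0.1 rad and velocity of joint shutter_lever between -0.1 and 0.1 rad/s and distance of magnifier from where it was at the start of the episode below 0.02 m); the robot touches nothing.
It fails at once if the square counter's lever is swung more than 0.2 rad (value of joint tally_lever above 0.2 rad).
It fails at once if the magnifier is shifted more than 20 mm (distance of magnifier from where it was at the start of the episode above 0.02 m).
It also fails if it takes over 35 s, if anything falls off the work surface, if the arm or the gripper's body presses on something with over 40 N, if the wrist force passes 120 N, or if a joint passes its speed limit or range.

## Working session

There is one attempt and no reset: what is moved stays moved. The work goes in short steps, Python scripts to look and compute and a tool call to move; the robot and the scene stay as the last step left them, time stands still between calls to the robot, and variables do not carry over. Pictures are saved under pics/ and viewed, and the job is handed in when it is done.

Besides the shell and the picture viewer there is one more tool, called after ">>>" as name(argument=value, ...), one argument or row to a line, values as JSON. move_arm: Moves the arm, as the interface text tells. Scaled input: -1 to 1 covers 40 mm each way for a shift and 0.5 rad each way for a turn. Its arguments: {"type":"object","properties":{"motion":{"type":"array","items":{"type":"array","items":{"type":"number","minimum":-1,"maximum":1}}},"grip":{"type":"number"}},"required":["motion"]}

```bash
mkdir -p pics
cat > h.py <<'E'
import numpy as np, cv2
from bench import robot, vision
def cap(n,f):
    d=vision.capture(n); cv2.imwrite(f,cv2.cvtColor(d["color"],cv2.COLOR_RGB2BGR)); 
    np.savez(f[:-4]+".npz",**{k:d[k] for k in d if not isinstance(d[k],(str,type(None)))}); return d
def ray(d,u,v):
    H=d["color"].shape[0]; f=H/2/np.tan(np.radians(float(d["fovy"]))/2)
    c=np.array([(u-d["cx"])/f,-(v-d["cy"])/f,-1]); M=np.array(d["cam_to_world"])
    return M[:3,3],M[:3,:3]@c
def onz(d,u,v,z):
    o,r=ray(d,u,v); return o+r*(z-o[2])/r[2]
def proj(d,p):
    H=d["color"].shape[0]; f=H/2/np.tan(np.radians(float(d["fovy"]))/2)
    M=np.array(d["cam_to_world"]); c=M[:3,:3].T@(np.array(p)-M[:3,3]); return d["cx"]+f*c[0]/-c[2], d["cy"]-f*c[1]/-c[2]
E
python3 - <<'E'
from h import *
for n in("top","side"):
    d=cap(n,f"pics/{n}0.png"); print({k:d[k] for k in d if k!="color"})
print(robot.get_obs())
E
```

```text
{'fovy': 57.8769213875372, 'cx': 256.19300642213483, 'cy': 193.14667046023985, 'cam_to_world': array([[ 1.00775099e-01,  9.74859554e-01, -1.98729033e-01,
         3.84261716e+02],
       [-9.94901567e-01,  9.95275297e-02, -1.62831807e-02,
         7.36192463e+01],
       [ 3.90519544e-03,  1.99356765e-01,  9.79919195e-01,
         9.94744048e+02],
       [ 0.00000000e+00,  0.00000000e+00,  0.00000000e+00,
         1.00000000e+00]])}
{'fovy': 50.96041588148227, 'cx': 260.3583128845522, 'cy': 185.99240392984822, 'cam_to_world': array([[ 8.76367298e-01,  2.89365190e-01, -3.85030057e-01,
         1.60281343e+02],
       [-4.81422044e-01,  5.50501457e-01, -6.82041759e-01,
        -5.98778458e+02],
       [ 1.46004645e-02,  7.83081051e-01,  6.21748256e-01,
         6.90347005e+02],
       [ 0.00000000e+00,  0.00000000e+00,  0.00000000e+00,
         1.00000000e+00]])}
{'time': 0.1, 'joint_positions': array([ 1.29600514e+00,  2.13309894e-01, -3.49517996e-02,  1.32348863e+00,
       -9.15128582e-06,  1.57080136e+00]), 'joint_vel': array([-2.59960303e-04, -1.46588064e-03,  5.63462433e-04, -2.27989442e-05,
       -3.07914174e-04,  1.18304763e-04]), 'effort': array([ 2.18889058e-03, -6.87247252e+01,  4.87805843e+01,  1.22010265e-02,
        6.33414788e-05, -4.10670282e-05]), 'tcp_pos': array([135.59425014, 480.95040751, 212.48185784]), 'orientation': array([-4.30275337e-01, -3.11186461e+00,  1.48631946e-03]), 'ft_force': array([0.083182  , 0.43212489, 0.20405406]), 'torque': array([-0.00705018,  0.00612545, -0.02881619]), 'grip_width': 85.50220211317021}
```

```bash
ls pics
```

```text
side0.npz
side0.png
top0.npz
top0.png
```

View pics/top0.png

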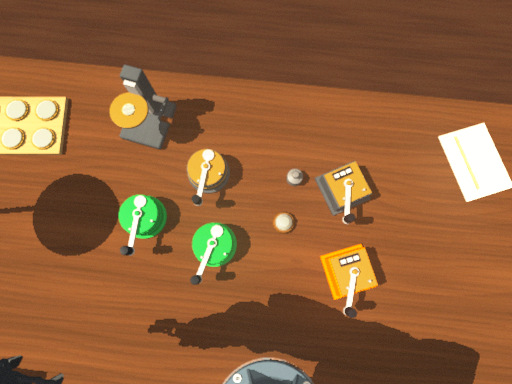

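View pics/side0.png

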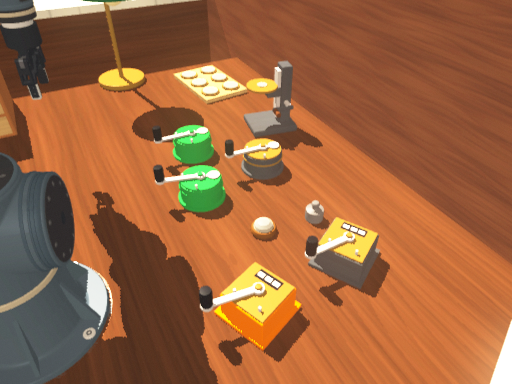

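Candidates for the shutter in the top view: dark iron round at (207,168) with knob (197,199), green round at (142,217) and green round at (213,245). The squares are iron (348,185) and orange (349,272), and the magnifier is at (284,223). By the description I choose the iron round one, and I'll check it in a crop.

Run:
```python
from h import *
a=cv2.imread("pics/top0.png"); s=cv2.imread("pics/side0.png")
A=cv2.resize(a[130:300,100:300],None,fx=2.5,fy=2.5,interpolation=cv2.INTER_CUBIC)[:420]
S=cv2.resize(s[110:220,140:300],None,fx=3,fy=3)[:420,:480][:, :300*1+180]
c=np.zeros((425,800,3),np.uint8); c[:420,:400]=cv2.resize(a[140:245,150:250],(400,420),interpolation=cv2.INTER_CUBIC); c[:300,400:800]=cv2.resize(s[125:185,215:295],(400,300),interpolation=cv2.INTER_CUBIC)
cv2.imwrite("pics/crop0.png",c)
```

```text
(no output)
```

View pics/crop0.png

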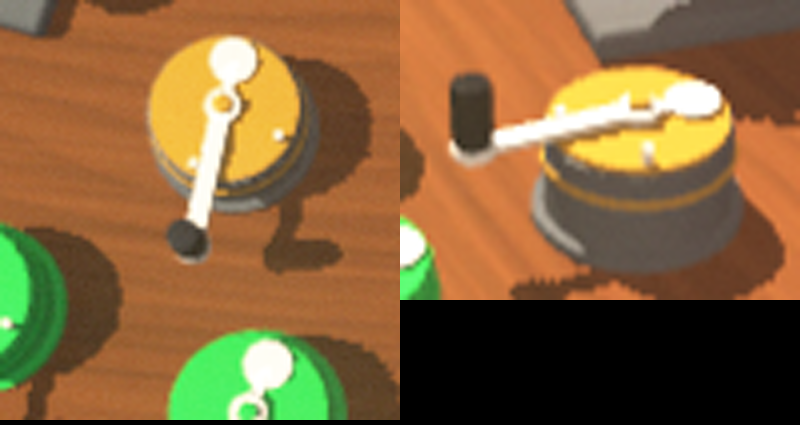

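Run:
```python
from h import *
T=dict(np.load("pics/top0.npz"));S=dict(np.load("pics/side0.npz"))
def blob(d,x0,y0,x1,y1,f):
    c=d["color"].astype(int)[y0:y1,x0:x1]; m=f(c).astype(np.uint8)
    n,l,st,ce=cv2.connectedComponentsWithStats(m); i=1+np.argmax(st[1:,4]); return ce[i]+[x0,y0],st[i]
dark=lambda c:(c.max(2)<75)&(c.max(2)-c.min(2)<22)
t,st=blob(T,186,190,206,208,dark); s,ss=blob(S,222,136,237,160,dark); print(t,st,s,ss)
def tri(a,b):
    o1,r1=ray(T,*a);o2,r2=ray(S,*b); k=np.linalg.lstsq(np.c_[r1,-r2],o2-o1,rcond=None)[0]
    p,q=o1+k[0]*r1,o2+k[1]*r2; return (p+q)/2,np.linalg.norm(p-q)
K,e=tri(t,s);print("knob tri",K,e,"at z 100",onz(T,*t,100),"side z92",onz(S,*s,92))
br=lambda c:(c[...,0]>150)&(c[...,1]>100)&(c[...,2]<100)
# brass disc outline at z=64
c=T["color"].astype(int); m=np.zeros(c.shape[:2],np.uint8); sub=c[145:200,183:232]
m[145:200,183:232]=(sub[...,0]>150)&(sub[...,1]>110)
cn=max(cv2.findContours(m,0,1)[0],key=cv2.contourArea); h=cv2.convexHull(cn); el=cv2.minEnclosingCircle(h);print("circ",el)
P=np.array([onz(T,*p[0],64)[:2] for p in h],np.float32); print(cv2.minEnclosingCircle(P))
H=onz(T,206,166,72);print("hub",H,"dist",np.linalg.norm(onz(T,*t,95)[:2]-H[:2]))
for n,u,v,z in [("green1knob",127,250,100),("green2knob",196,280,100),("g1",142,217,64),("g2",213,245,64),("mag",284,223,16),("microscope",148,110,0),("mic base l",122,135,0),("mic base r",165,147,0),("stool disc",128,110,100)]: print(n,onz(T,u,v,z).round())
```

```text
Traceback (most recent call last):
ValueError: attempt to get argmax of an empty sequence
```

```bash
cat > m.py <<'E'
from h import *
T=dict(np.load("pics/top0.npz"));S=dict(np.load("pics/side0.npz"))
print(T["color"][200,190:204].tolist(), S["color"][148,222:237].tolist())
def blob(d,x0,y0,x1,y1,f):
    c=d["color"].astype(int)[y0:y1,x0:x1]; m=f(c).astype(np.uint8)
    n,l,st,ce=cv2.connectedComponentsWithStats(m); i=1+np.argmax(st[1:,4]); return ce[i]+[x0,y0],st[i]
dark=lambda c:(c.max(2)<95)&(c.max(2)-c.min(2)<30)
t,st=blob(T,186,190,206,208,dark); s,ss=blob(S,222,136,237,160,dark); print(t,st,s,ss)
def tri(a,b):
    o1,r1=ray(T,*a);o2,r2=ray(S,*b); k=np.linalg.lstsq(np.c_[r1,-r2],o2-o1,rcond=None)[0]
    p,q=o1+k[0]*r1,o2+k[1]*r2; return (p+q)/2,np.linalg.norm(p-q)
K,e=tri(t,s);print("knob tri",K,e,"at z 100",onz(T,*t,100),"side z92",onz(S,*s,92))
c=T["color"].astype(int); m=np.zeros(c.shape[:2],np.uint8); sub=c[145:200,183:232]
m[145:200,183:232]=(sub[...,0]>150)&(sub[...,1]>110)
cn=max(cv2.findContours(m,0,1)[0],key=cv2.contourArea); h=cv2.convexHull(cn)
P=np.array([onz(T,*p[0],64)[:2] for p in h],np.float32); print(cv2.minEnclosingCircle(P))
H=onz(T,206,166,72);print("hub",H,"dist",np.linalg.norm(onz(T,*t,95)[:2]-H[:2]))
for n,u,v,z in [("green1knob",127,250,100),("green2knob",196,280,100),("g1",142,217,64),("g2",213,245,64),("mag",284,223,16),("mic base l",122,135,0),("mic base r",165,147,0),("mic disc",128,110,100)]: print(n,onz(T,u,v,z).round())
E
python3 m.py
```

```text
[[159, 98, 52], [151, 99, 62], [107, 95, 78], [85, 80, 69], [85, 79, 71], [84, 78, 70], [80, 76, 68], [81, 76, 66], [73, 67, 56], [57, 51, 37], [59, 52, 35], [84, 72, 54], [131, 102, 77], [153, 95, 54]] [[218, 126, 68], [215, 126, 68], [201, 118, 63], [93, 68, 46], [65, 56, 42], [66, 56, 41], [68, 57, 42], [68, 59, 42], [66, 56, 41], [66, 56, 40], [70, 57, 39], [122, 80, 51], [214, 124, 67], [220, 128, 69], [219, 128, 68]]
[196.30645161 199.43548387] [ 6  5 10  9 62] [228.6344086  147.32258065] [ 3  4  8 15 93]
knob tri [534.66324696 243.9039537   93.14357783] 0.940601602881674 at z 100 [533.07769444 242.76540136 100.        ] side z92 [535.84540762 245.41061596  92.        ]
((618.4522094726562, 236.7172393798828), 69.52799224853516)
hub [633.25868536 234.15380757  72.        ] dist 99.80797461099039
green1knob [386. 400. 100.]
green2knob [330. 216. 100.]
g1 [477. 389.  64.]
g2 [422. 189.  64.]
mag [505.   3.  16.]
mic base l [723. 512.   0.]
mic base r [699. 377.  -0.]
mic disc [763. 464. 100.]
```

The crop shows a dark iron round housing with a brass top. Its knob is at top pixel (196,199). It triangulates to about (534.5, 244) at z 93, 100 mm from the hub, and both match the spec. I'll straddle the knob with half-open jaws. The jaw axis will lie along the mid-swing tangent (0.38, -0.92), which needs a +0.66 rad yaw, or -0.66 about tool z.

>>> move_arm(
  motion=[
    [0, 0, 0, 0, 0, -0.33],
    [0, 0, 0, 0, 0, -0.33],
    [0, 0, 0, 0, 0, -0.33],
    [0, 0, 0, 0, 0, -0.33],
    [0, 0, 0, 0, 0, 0],
  ],
  grip=0.5,
)

```text
time: 0.72
tcp_pos: [135.3, 479.9, 211.0]
orientation: [0.63, -3.076, 0.006]
ft_force: [0.9, -0.2, 0.2]
grip_width: 42.7
```

```bash
cat > plan.py <<'E'
from h import *
from scipy.spatial.transform import Rotation as R
import sys
o=robot.get_obs(); Rm=R.from_rotvec(o["orientation"]).as_matrix(); p=np.array(o["tcp_pos"])
print("t",o["time"],"p",p.round(1),"g",o["grip_width"],"F",o["ft_force"].round(1),"\nR",Rm.round(3).tolist(), "j",np.round(o["joint_positions"],2))
tg=np.array(list(map(float,sys.argv[1:4])))
print("shift tool units(40mm)",(Rm.T@(tg-p)/40).round(3))
E
python3 plan.py 534 244 170
```

```text
t 0.725 p [135.3 479.9 211. ] g 42.69473130045027 F [ 0.9 -0.2  0.2] 
R [[-0.92, -0.393, -0.001], [-0.393, 0.92, -0.004], [0.003, -0.003, -1.0]] j [ 1.3   0.21 -0.04  1.32 -0.    0.89]
shift tool units(40mm) [-6.851 -9.336  1.037]
```

>>> move_arm(
  motion=[
    [-0.57, -0.78, 0.05, 0, 0, 0],
    [-0.57, -0.78, 0.05, 0, 0, 0],
    [-0.57, -0.78, 0.05, 0, 0, 0],
    [-0.57, -0.78, 0.05, 0, 0, 0],
    [-0.57, -0.78, 0.05, 0, 0, 0],
    [-0.57, -0.78, 0.05, 0, 0, 0],
    [-0.57, -0.78, 0.05, 0, 0, 0],
    [-0.57, -0.78, 0.05, 0, 0, 0],
    [-0.57, -0.78, 0.05, 0, 0, 0],
    [-0.57, -0.78, 0.05, 0, 0, 0],
    [-0.57, -0.78, 0.05, 0, 0, 0],
    [0, 0, 0, 0, 0, 0],
  ],
)

```text
time: 2.22
tcp_pos: [506.1, 246.2, 186.5]
orientation: [0.544, -3.089, 0.008]
ft_force: [-0.4, 0.7, -0.3]
grip_width: 42.7
```

```bash
python3 plan.py 534 244 150
```

```text
t 2.225 p [506.1 246.2 186.5] g 42.66879760782651 F [-0.4  0.7 -0.3] 
R [[-0.94, -0.341, -0.004], [-0.341, 0.94, -0.006], [0.006, -0.005, -1.0]] j [ 0.46  0.36  0.09  1.31 -0.    0.11]
shift tool units(40mm) [-0.643 -0.287  0.91 ]
```

>>> move_arm(
  motion=[
    [-0.64, -0.29, 0.2, 0, 0, -0.1],
    [0, 0, 0.5, 0, 0, 0],
    [0, 0, 0.2, 0, 0, 0],
    [0, 0, 0, 0, 0, 0],
  ],
)

```text
time: 2.72
tcp_pos: [533.2, 245.0, 149.7]
orientation: [0.606, -3.077, 0.008]
ft_force: [-0.5, -0.1, 0.3]
grip_width: 42.7
```

```bash
python3 plan.py 534 244 92
python3 - <<'E'
from h import *
a=cap("top","pics/top1.png")["color"];b=cap("side","pics/side1.png")["color"]
c=np.zeros((400,800,3),np.uint8);c[:,:400]=cv2.resize(a[140:240,150:250],(400,400));c[:,400:]=cv2.resize(b[90:190,190:290],(400,400));cv2.imwrite("pics/crop1.png",c[...,::-1])
E
```

```text
t 2.725 p [533.2 245.  149.7] g 42.65617450203254 F [-0.5 -0.1  0.3] 
R [[-0.925, -0.379, -0.005], [-0.379, 0.925, -0.006], [0.006, -0.004, -1.0]] j [ 0.43  0.42  0.09  1.25 -0.    0.04]
shift tool units(40mm) [-0.02  -0.025  1.443]
```

View pics/crop1.png

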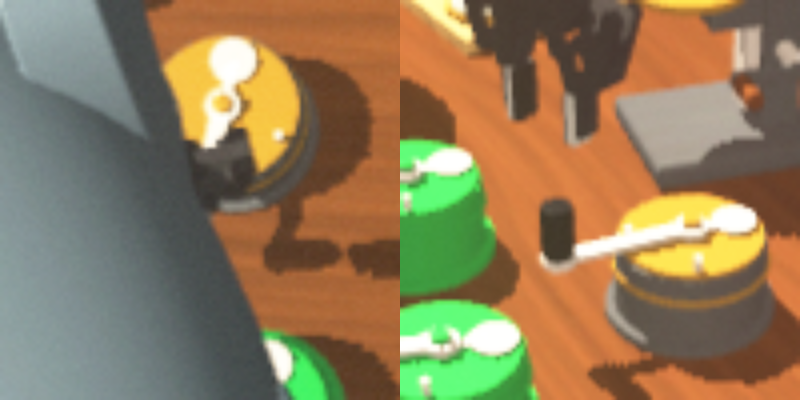

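The fingers hang above the knob, with tips at side-crop (518,115) and (580,140) on either side of the knob at (557,205). I'll check the tip midpoint against the projection before going down.

Run:
```python
from h import *
S=dict(np.load("pics/side1.npz"))
n=np.array([.379,-.925,0])
for z in(139,145):
  for k in(-21,21):
    u,v=proj(S,np.array([533.2,245,z])+k*n); print(z,k,(u-190)*4+400,(v-90)*4)
```

```text
139 -21 525.4310773045327 159.90675271948066
139 21 572.4465190968518 181.28171011305358
145 -21 525.0184839601138 152.03667268609752
145 21 572.1932701188155 173.33475511631855
```

Run:
```python
from h import *
a=cv2.imread("pics/side1.png")
c=cv2.resize(a[40:165,170:310],None,fx=4.5,fy=4.5,interpolation=cv2.INTER_CUBIC)
S=dict(np.load("pics/side1.npz"));n=np.array([.379,-.925,0])
for k in(-21,21,-35,35):
    u,v=proj(S,np.array([533.2,245,139])+k*n); cv2.circle(c,(int((u-170)*4.5),int((v-40)*4.5)),3,(255,0,255),-1)
cv2.imwrite("pics/crop2.png",c)
```

```text
(no output)
```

View pics/crop2.png

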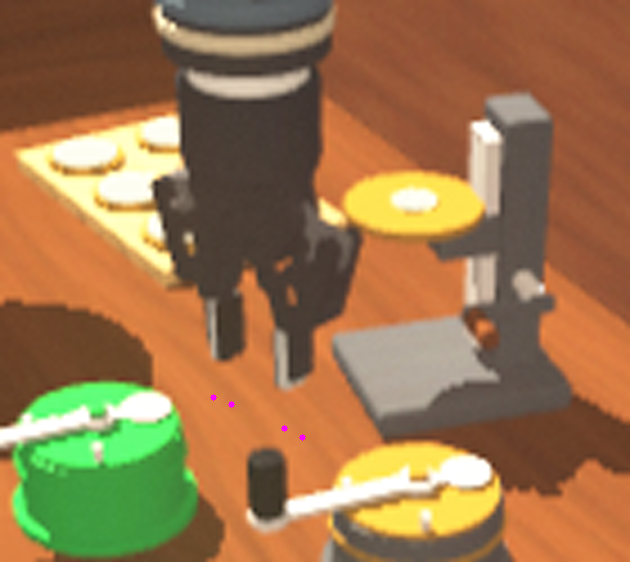

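Run:
```python
from h import *
S=dict(np.load("pics/side0.npz"));T=dict(np.load("pics/top1.npz"))
y=np.array([.271,.962,0])
for z in(201,214):
  for k in(-42,42,-57,57): print(z,k,np.round(proj(S,np.array([135.6,481,z])+k*y),1))
a=cv2.imread("pics/side0.png")
c=cv2.resize(a[0:120,0:120],None,fx=5,fy=5,interpolation=cv2.INTER_CUBIC)
for k in(-42,42,-57,57):
    u,v=proj(S,np.array([135.6,481,201])+k*y);cv2.circle(c,(int(u*5),int(v*5)),3,(255,0,255),-1)
cv2.imwrite("pics/crop3.png",c)
a=cv2.imread("pics/top1.png")
c=cv2.resize(a[130:240,120:260],None,fx=5,fy=5,interpolation=cv2.INTER_CUBIC)
n=np.array([.379,-.925,0])
for z in (139,165,200):
  for k in(-35,-21,21,35):
    u,v=proj(T,np.array([533.2,245,z])+k*n);cv2.circle(c,(int((u-120)*5),int((v-130)*5)),3,(255,0,z),-1)
cv2.imwrite("pics/crop4.png",c)
print(robot.get_obs()["tcp_pos"])
```

```text
201 -42 [ 43. 114.]
201 42 [48.9 99. ]
201 -57 [ 41.9 116.9]
201 57 [49.8 96.5]
214 -42 [ 41.3 109.3]
214 42 [47.3 94.4]
214 -57 [ 40.1 112.1]
214 57 [48.3 92. ]
[533.60895336 245.06322876 150.43249153]
```

View pics/crop3.png

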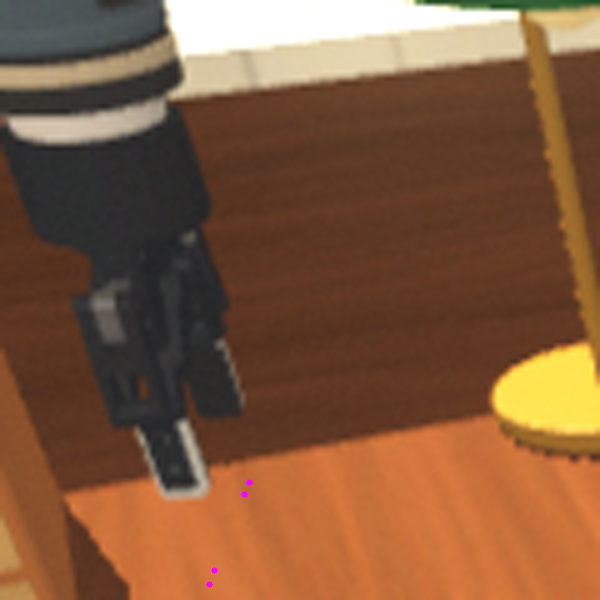

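View pics/crop4.png

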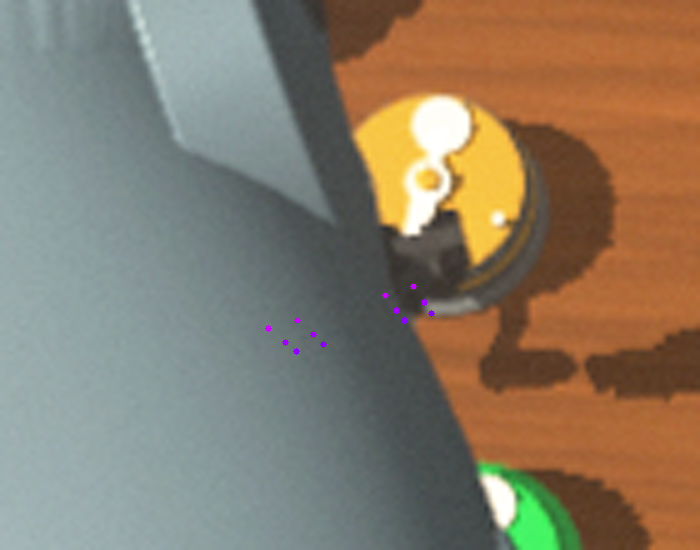

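Run:
```python
from h import *
S=dict(np.load("pics/side0.npz"));T=dict(np.load("pics/top0.npz"));S1=dict(np.load("pics/side1.npz"))
print(np.abs(S["cam_to_world"]-S1["cam_to_world"]).max())
for p in [(0,0,0),(100,0,0),(95,0,20)]: print(p,np.round(proj(T,p),1),np.round(proj(S,p),1))
print("top base edge",onz(T,268,358,0),onz(T,268,358,30), "side base right edge",onz(S,110,300,0), onz(S,40,384,0))
# jacobian px/mm at gripper
p=np.array([533.2,245,145.]);
for e in np.eye(3)*10: print(np.round(np.subtract(proj(S,p+e),proj(S,p)),2),np.round(np.subtract(proj(T,p+e),proj(T,p)),2))
a=S["color"]; c=cv2.resize(a[150:384,0:150],None,fx=2.5,fy=2.5)
b=cv2.resize(T["color"][320:384,190:350],None,fx=2.5,fy=2.5)
o=np.zeros((585,790,3),np.uint8);o[:c.shape[0],:375]=c;o[:160,380:780]=b;cv2.imwrite("pics/base.png",o[...,::-1])
```

```text
0.0
(0, 0, 0) [268.1 417.7] [ 32.5 319.6]
(100, 0, 0) [271.6 375.9] [ 86.6 299. ]
(95, 0, 20) [271.8 380.5] [ 81.5 293.9]
top base edge [142.95107984  13.63143713   0.        ] [150.22864947  15.44058018  30.        ] side base right edge [ 1.40836049e+02 -2.46215366e+01  1.13686838e-13] [  -0.63858358 -139.63153244    0.        ]
[ 3.45 -0.9 ] [ 0.55 -3.91]
[-1.61 -1.73] [-3.98 -0.4 ]
[-0.14 -3.33] [-0.71 -0.78]
```

View pics/base.png

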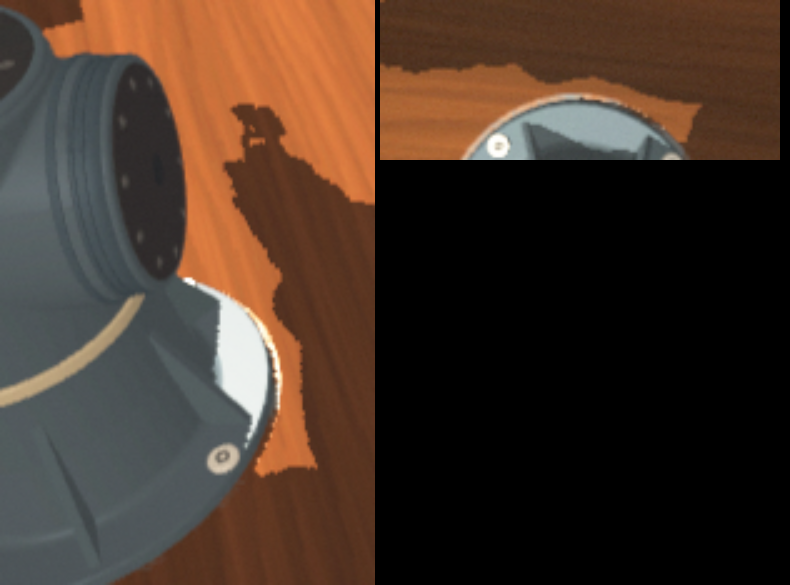

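View pics/top1.png

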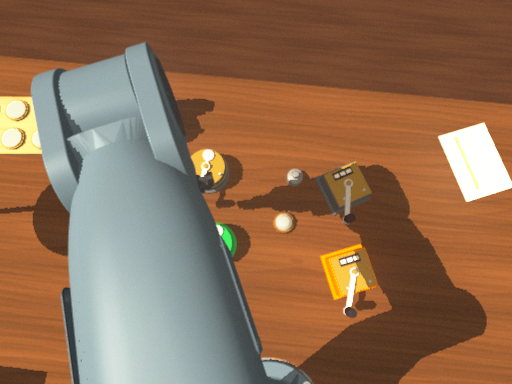

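Run:
```python
from h import *
S=dict(np.load("pics/side1.npz"));T=dict(np.load("pics/top1.npz"))
def tri(a,b):
    o1,r1=ray(T,*a);o2,r2=ray(S,*b); k=np.linalg.lstsq(np.c_[r1,-r2],o2-o1,rcond=None)[0]
    p,q=o1+k[0]*r1,o2+k[1]*r2; return (p+q)/2,np.linalg.norm(p-q)
for a in [(213.6,186),(213,173)]:
  for b in [(249.6,93.3),(248,100),(245,107)]:
    p,e=tri(a,b); d=p-[533.2,245,149.7]; print(a,b,p.round(),round(e,1),"n",round(d@[.379,-.925,0]),"rad",round(d@[.925,.379,0]))
# where is axis at side1, heights
for z in (150,200,250,300): print(z,np.round(proj(S,(533.2,245,z)),1))
```

```text
(213.6, 186) (249.6, 93.3) [548. 172. 277.] 25.3 n 73 rad -14
(213.6, 186) (248, 100) [549. 176. 258.] 19.3 n 70 rad -12
(213.6, 186) (245, 107) [549. 181. 239.] 9.6 n 65 rad -10
(213, 173) (249.6, 93.3) [567. 182. 270.] 1.6 n 71 rad 7
(213, 173) (248, 100) [568. 186. 251.] 5.2 n 67 rad 10
(213, 173) (245, 107) [568. 191. 232.] 15.6 n 63 rad 12
150 [227. 129.]
200 [226.3 111.9]
250 [225.5  93.6]
300 [224.7  74.3]
```

Laterally everything agrees: the finger midpoint is on the knob line. In the side image, though, the tips look about 25 mm higher than the nominal TCP offset implies. I'll go down to the nominal height in small steps and look again.

>>> move_arm(
  motion=[
    [-0.02, -0.02, 0.5, 0, 0, 0],
    [0, 0, 0.5, 0, 0, 0],
    [0, 0, 0.4, 0, 0, 0],
    [0, 0, 0, 0, 0, 0],
    [0, 0, 0, 0, 0, 0],
  ],
)

```text
time: 3.45
tcp_pos: [535.8, 246.1, 97.9]
orientation: [-0.606, 3.081, -0.005]
ft_force: [0.9, 0.3, 0.4]
grip_width: 42.5
```

```bash
python3 plan.py 534 244 92
python3 - <<'E'
from h import *
b=cap("side","pics/side2.png")["color"]
cv2.imwrite("pics/crop5.png",cv2.resize(b[70:190,180:300],None,fx=5,fy=5,interpolation=cv2.INTER_CUBIC)[...,::-1])
E
```

```text
t 3.45 p [535.8 246.1  97.9] g 42.502596868085256 F [0.9 0.3 0.4] 
R [[-0.925, -0.379, 0.002], [-0.379, 0.925, -0.003], [-0.001, -0.003, -1.0]] j [ 0.43  0.44 -0.01  1.12 -0.    0.04]
shift tool units(40mm) [ 0.062 -0.031  0.147]
```

View pics/crop5.png

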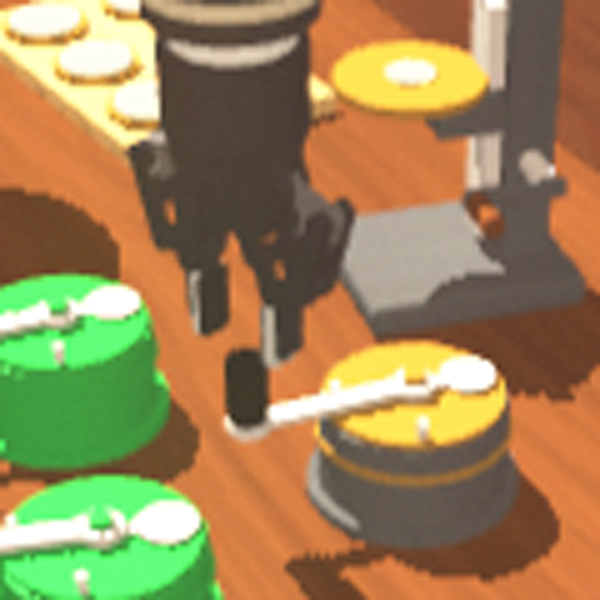

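In the image the tips are level with the knob top, at crop (208,332) and (282,365) against (246,352). Going 25 mm lower is safe under either reading: the fingers straddle the lever at 100 mm radius, clear of the 55 mm housing.

>>> move_arm(
  motion=[
    [0.04, -0.03, 0.3, 0, 0, 0],
    [0, 0, 0.25, 0, 0, 0],
    [0, 0, 0.15, 0, 0, 0],
    [0, 0, 0, 0, 0, 0],
  ],
)

```text
time: 4.0
tcp_pos: [535.0, 244.3, 68.5]
orientation: [-0.606, 3.08, -0.004]
ft_force: [0.5, 0.1, -0.1]
grip_width: 42.8
```

```bash
python3 plan.py 534 244 72
python3 - <<'E'
from h import *
b=cap("side","pics/side3.png")["color"]
cv2.imwrite("pics/crop6.png",cv2.resize(b[70:190,180:300],None,fx=5,fy=5,interpolation=cv2.INTER_CUBIC)[...,::-1])
K=np.array([534.5,244]);H=np.array([633.3,234.2]);d=K-H;n=np.array([.379,-.925])
for a in(0,.25,.5,.75,.95):
    c,s=np.cos(a),np.sin(a); k=H+np.array([[c,-s],[s,c]])@d; print(a,k.round(),(k+10.3*n).round())
E
```

```text
t 4.0 p [535.  244.3  68.5] g 42.758415757812145 F [ 0.5  0.1 -0.1] 
R [[-0.925, -0.379, 0.003], [-0.379, 0.925, -0.002], [-0.002, -0.003, -1.0]] j [ 0.43  0.45 -0.07  1.05 -0.    0.04]
shift tool units(40mm) [ 0.027  0.003 -0.087]
0 [534. 244.] [538. 234.]
0.25 [535. 219.] [539. 210.]
0.5 [542. 195.] [546. 186.]
0.75 [554. 174.] [558. 164.]
0.95 [568. 160.] [572. 150.]
```

View pics/crop6.png

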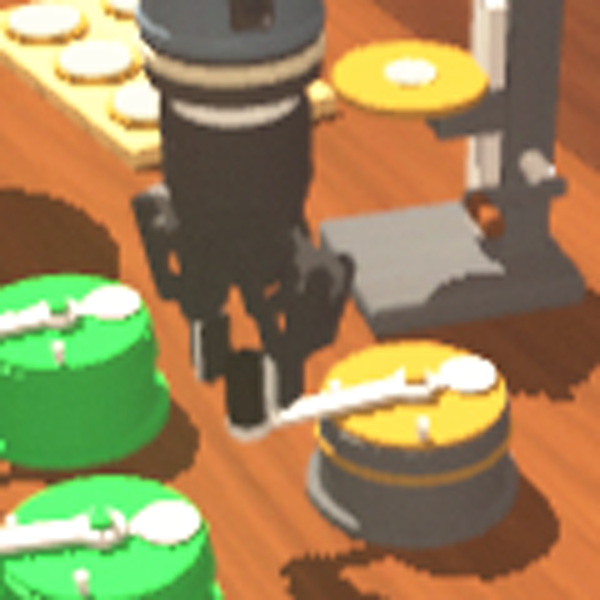

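The knob now sits between the fingers (knob (248,390); fingers (205,380) and (285,385)) and the tips are above the bar. I'll swing along the arc to about 0.75 rad and check.

>>> move_arm(
  motion=[
    [0.03, -0.26, 0, 0, 0, 0],
    [0.1, -0.28, 0, 0, 0, 0],
    [0.1, -0.28, 0, 0, 0, 0],
    [0.03, -0.31, 0, 0, 0, 0],
    [0.03, -0.31, 0, 0, 0, 0],
    [-0.03, -0.31, 0, 0, 0, 0],
    [-0.03, -0.31, 0, 0, 0, 0],
    [0, 0, 0, 0, 0, 0],
  ],
)

```text
time: 5.05
tcp_pos: [559.6, 158.7, 69.5]
orientation: [-0.605, 3.08, -0.002]
ft_force: [-2.9, 2.1, 0.1]
grip_width: 42.8
```

```bash
python3 plan.py 572 150 70
python3 - <<'E'
from h import *
b=cap("side","pics/side4.png")["color"]
cv2.imwrite("pics/crop7.png",cv2.resize(b[70:190,180:300],None,fx=5,fy=5,interpolation=cv2.INTER_CUBIC)[...,::-1])
E
```

```text
t 5.05 p [559.6 158.7  69.5] g 42.84396874141895 F [-2.9  2.1  0.1] 
R [[-0.926, -0.378, 0.003], [-0.378, 0.926, -0.001], [-0.003, -0.002, -1.0]] j [ 0.28  0.44 -0.09  1.04 -0.   -0.11]
shift tool units(40mm) [-0.206 -0.319 -0.011]
```

View pics/crop7.png

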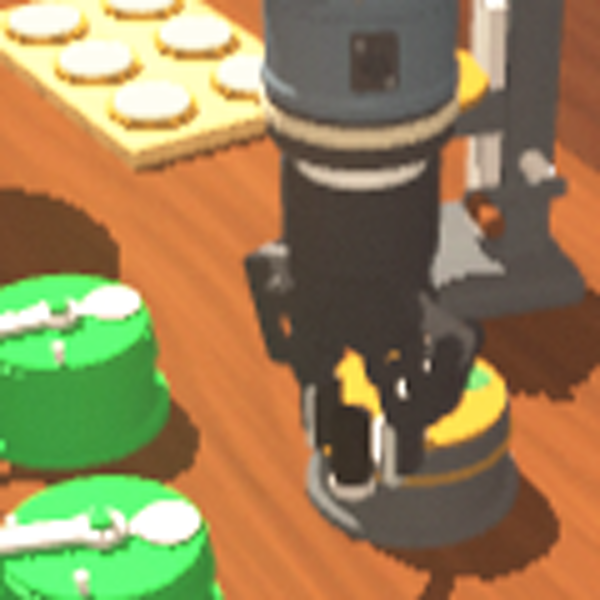

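The lever is following, the knob is at crop (345,450), and the reaction of 3.6 N fits the spring. I'll go on to the stop and hold.

>>> move_arm(
  motion=[
    [-0.1, -0.18, 0, 0, 0, 0],
    [-0.1, -0.18, 0, 0, 0, 0],
    [-0.03, -0.06, 0, 0, 0, 0],
    [0, 0, 0, 0, 0, 0],
    [0, 0, 0, 0, 0, 0],
  ],
)

```text
time: 5.72
tcp_pos: [574.1, 147.4, 69.4]
orientation: [-0.607, 3.08, -0.002]
ft_force: [-4.0, 2.3, 0.5]
grip_width: 42.7
```

```bash
python3 plan.py 574 148 70
python3 - <<'E'
from h import *
d=cap("side","pics/side5.png");b=d["color"]
cv2.imwrite("pics/crop8.png",cv2.resize(b[70:190,180:300],None,fx=5,fy=5,interpolation=cv2.INTER_CUBIC)[...,::-1])
K=np.array([534.5,244]);H=np.array([633.3,234.2]);v=K-H
for a in(.7,.8,.9,1.0):
    c,s=np.cos(a),np.sin(a); k=H+np.array([[c,-s],[s,c]])@v; u=np.array([proj(d,(*k,z)) for z in(72,92)]); print(a,((u-[180,70])*5).round().tolist())
E
```

```text
t 5.725 p [574.1 147.4  69.4] g 42.74182908204926 F [-4.   2.3  0.5] 
R [[-0.925, -0.38, 0.002], [-0.38, 0.925, -0.001], [-0.002, -0.001, -1.0]] j [ 0.25  0.46 -0.05  1.06 -0.   -0.14]
shift tool units(40mm) [-0.004  0.015 -0.014]
0.7 [[326.0, 473.0], [325.0, 442.0]]
0.8 [[343.0, 478.0], [343.0, 446.0]]
0.9 [[360.0, 481.0], [361.0, 450.0]]
1.0 [[379.0, 484.0], [379.0, 452.0]]
```

View pics/crop8.png

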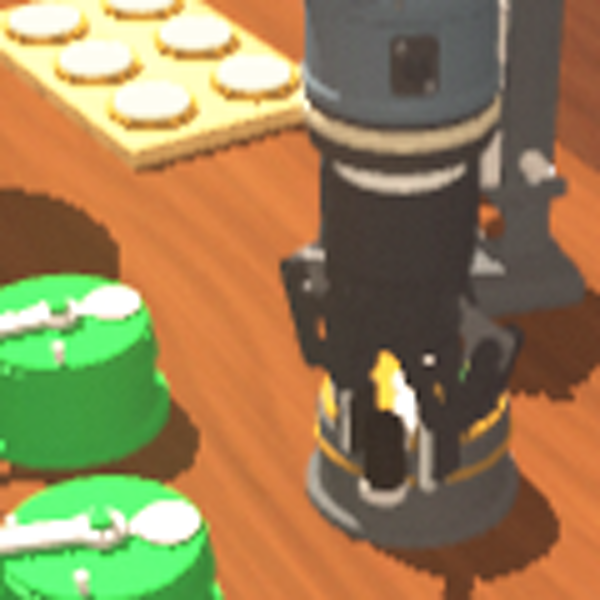

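The knob is at crop (384,453), which projects to about 1.0 rad, so it is at the stop with 4.6 N of reaction. I'll hold a bit more, then lift straight up to release.

>>> move_arm(
  motion=[
    [0, 0, 0, 0, 0, 0],
    [0, 0, 0, 0, 0, 0],
    [0, 0, 0, 0, 0, 0],
    [0, 0, -1, 0, 0, 0],
    [0, 0, -1, 0, 0, 0],
    [0, 0, -1, 0, 0, 0],
    [0, 0, -0.5, 0, 0, 0],
    [0, 0, 0, 0, 0, 0],
    [0, 0, 0, 0, 0, 0],
    [0, 0, 0, 0, 0, 0],
    [0, 0, 0, 0, 0, 0],
    [0, 0, 0, 0, 0, 0],
    [0, 0, 0, 0, 0, 0],
    [0, 0, 0, 0, 0, 0],
    [0, 0, 0, 0, 0, 0],
    [0, 0, 0, 0, 0, 0],
    [0, 0, 0, 0, 0, 0],
    [0, 0, 0, 0, 0, 0],
  ],
)

```text
time: 8.02
tcp_pos: [574.1, 145.9, 210.5]
orientation: [-0.606, 3.082, -0.007]
ft_force: [-0.4, -0.2, 0.5]
grip_width: 42.8
```

Run:
```python
from h import *
d=cap("side","pics/side6.png");b=d["color"].astype(int)
def kn(c):
    c=c[136:160,222:237]; m=((c.max(2)<95)&(c.max(2)-c.min(2)<30)).astype(np.uint8)
    st=cv2.connectedComponentsWithStats(m); i=1+np.argmax(st[2][1:,4]); return st[3][i]+[222,136]
S0=dict(np.load("pics/side0.npz"))["color"].astype(int)
print(kn(S0),kn(b)); o=robot.get_obs();print(o["time"],o["ft_force"])
q=np.abs(b-S0).max(2)[170:384,200:400]; print("changed px",(q>40).sum())
```

```text
[228.6344086  147.32258065] [228.75510204 147.23469388]
8.075 [-0.80488637 -1.00340895  0.58633508]
changed px 8381
```

View pics/side6.png

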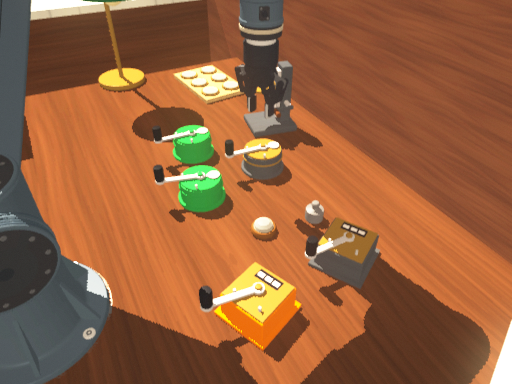

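The shutter knob is back at (228.8,147.2), against (228.6,147.3) at the start. The counter lever and the magnifier (263,228) look unmoved, and the changed pixels are the arm's shadow. The gripper hangs clear, so I'll hand in.

```bash
python3 -c "
from bench import robot
print(robot.job_done())"
```

```text
the job is handed in; nothing more can be done
None
```

I straddled the knob of the dark-iron round shutter with half-open jaws and swung it counterclockwise to its stop. I held it there for about 0.6 s, lifted straight up, and it sprang back home. The job was handed in at about 8.1 s; no verdict is reported.

- **At the stop:** the knob projected to about 1.0 rad and the reaction was about 4.6 N.
- **After release:** the knob is within 0.2 px of where it started. The square counter's lever and the magnifier look unmoved in the side view; I checked both by eye, not by measurement. The force on the tool is near zero and the gripper hangs clear.
- **One disagreement:** the fingertips looked about 25 mm higher in the side camera than the stated TCP offset implies. I set the working height from the picture, at a depth that was safe under either reading, and I did not find the cause.

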